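Book out the white-capped vial at the check-out station

ROBOT

A 6-joint arm with a two-finger parallel gripper is mounted at the origin on a cart in front of the work surface, level with it; the furniture and walls round the work are solid. World frame = base frame: x ahead of the robot, y to its left, z up, the work surface at z = 0. Lengths are in m, angles in rad, forces in N, time in s.
With the tool pointing down it reaches from about 0.325 to 0.75 m from the base axis. Payload 7.6 kg.
Tool frame: the origin (TCP) lies between the finger pads; the fingertips stand 22 mm ahead of it and the grasp point (between the pads) lies 3 mm ahead of it; x points along the fingers, z is the direction in which the jaws open and shut, and the axes are right-handed (so a half turn about x gives the same grasp; the last joint's range is limited). The gripper opens to 85 mm and grips with 20 to 120 N. Pads are 22 mm wide; open, the fingers measure 114 mm over their backs; the gripper's body (76 mm by 85 mm) begins 54 mm behind the grasp point. The pads swing forward as they close: fully open they stand 13 mm farther back than shut.
Start: joints at [1.041, 0.052, 1.401, -0, 1.689, -0.07], TCP at [0.233, 0.471, 0.253] pointing down, gripper open.
Joint ranges: [-2.9, 2.9], [-0.91, 2.17], [0.12, 2.37], [-1.06, 4.2], [0.26, 2.73], [-2.93, 2.93]. Speed limits (rad/s): [2.57, 2.57, 3.01, 3.14, 3.14, 3.14].

INTERFACE

Orientations are given as a rotation vector (axis times angle).
In Python, from rig import monitor, cams, workorder gives the robot as it stands. The module is installed in compiled form; this text tells all that it offers.
- The arm moves only by the tool drive_tool, never from a script. Its argument "deltas" is one flat list of numbers, 7 for each row, row after row: the turn, a rotation vector about the tool's x, y, z in rad, then the shift along the tool's x, y, z in mm, then the closure, from 0 (fully open) to 1 (shut). A call has 1 to 10 rows; each row shifts and turns the commanded pose from where the row before left it, along the tool's axes as they then stand; what a row does not reach is not made up. A row lasts 1/12 s, in which the tool goes at most 41.7 mm and 7.16 degrees, less where a joint would pass 70% of its speed; a pose out of reach is approached as far as the arm can. A call is refused whole if a number of a shift passes 41.7 or a number of a turn 0.125, either way. A call with a gripper value outside its range is refused whole. The fingers move at their own pace and stop on an object; "newtons" is the grip in N (left out, the last holds). Time passes only in rows, so rows that do not move let the fingers close. It gives the time, the measured TCP pose, the force and the opening at its end, in the units of the state.
- monitor.state(): the state, without advancing time (a new reading comes with each control period).
- cams.snapshot(name): name is "scene" or "top" or "wrist"; returns a dict with "pixels" (400x640x3 uint8, red, green, blue), "z_map" (400x640 float32, m along the optical axis (not along the pixel's ray), 0 where there is no reading), "intrinsics" (3x3 intrinsics, pixels), "dist_coeffs" ([k1, k2, p1, p2, k3] as OpenCV has them; the pictures are not rectified), "R" (3x3) and "t" (3): a world point X has camera coordinates R X + t. Camera axes: x right, y down, z forward; pixel columns grow to the right and rows downward; lengths in m; the calibration is good to about 2 mm. A picture is of the moment at which its call begins.
- workorder.sign_off(): hands the job in, once; it reports no verdict.
The state is a dict: "time": time; "q": joint angles; "qvel": joint speeds; "tau": joint torques, N m; "tool_pos": TCP position; "orientation": TCP orientation; "ft_force": force on the tool from outside, world axes, zero at the start; "moment": the same for the moment, N m; "width": finger opening in m.
Only numpy, scipy, OpenCV 4.12 (cv2) and the standard library are available. Lean on these libraries where they do the work, as an engineer would, in place of code of your own. Each camera call takes 0.05 s, during which the arm holds its last target.

TASK

Book out the white-capped vial: with the closed fingertips, lightly press down the blue key in front of the bay where that vial stands and let it spring back, then press the green key to confirm in the same way, and withdraw. Do not press any other blue key, the red key or the emergency stop, and neither lift nor shift the vials or the jar.

Things in the scene. Friction and masses are not known exactly. Their poses are not given: they have to be found in the camera images.
- station: The check-out station: flat white housing 150 (x) x 280 (y) x 22 mm fixed to the bench, grey panels on top. Origin at the centre of its underside; x points away from the robot's side (to the vials), y to the left, z up; top face at z = 22 mm. Along its back edge three vial nests, in front of each (78 mm towards -x) one square blue key; at the right end a round green key in front and a round red key behind. Neighbouring keys are 65 to 76 mm apart, centre to centre.
- vial_white: The vial to be booked out: glass vial with a WHITE cap, 22 mm across, 50 mm tall, origin at the centre of its underside. It stands loose in one of the three nests (which one varies).
- vial_black_a: Glass vial with a black cap, 22 mm across, 50 mm tall, origin at the centre of its underside, loose in another nest. Leave alone.
- vial_black_b: Glass vial with a black cap, 22 mm across, 50 mm tall, origin at the centre of its underside, loose in another nest. Leave alone.
- jar: Clear jar with a yellow cap, 47 mm across, 80 mm tall, loose on the bench to the right of the station and nearer the robot; origin at the centre of its underside. Leave alone.
- stop_box_mushroom (a joint): Red mushroom of the yellow emergency stop box on the bench to the left of the station; m, 0 = out, grows to 0.005 when struck. It stays down. Leave alone.
- bay_left (a point): Centre of the left nest's floor on the station's top face (station frame x = 36, y = 100, z = 22 mm). The nest is a black ring 33 mm across outside, 6 mm high.
- bay_middle (a point): Centre of the middle nest's floor on the station's top face (station frame x = 36, y = 35, z = 22 mm). The nest is a black ring 33 mm across outside, 6 mm high.
- bay_right (a point): Centre of the right nest's floor on the station's top face (station frame x = 36, y = -30, z = 22 mm). The nest is a black ring 33 mm across outside, 6 mm high.
- key_left_top (a point): Centre of the top face of the square blue key (30 x 30 mm) that belongs to the left bay (key in front of that bay's vial, same station y); moves with the key. Its cap stands 14 mm above the housing's top face in a 3 mm high black collar. Sprung: travel 8 mm straight down, about 1 N to start it and 4 N fully down; it counts as pressed past 4 mm and springs back when let go. Harmed by more than 15 N.
- key_left (a joint): The left bay's blue key: m, 0 = up, 0.008 = fully down.
- key_middle_top (a point): Centre of the top face of the square blue key (30 x 30 mm) that belongs to the middle bay (key in front of that bay's vial, same station y); moves with the key. Its cap stands 14 mm above the housing's top face in a 3 mm high black collar. Sprung: travel 8 mm straight down, about 1 N to start it and 4 N fully down; it counts as pressed past 4 mm and springs back when let go. Harmed by more than 15 N.
- key_middle (a joint): The middle bay's blue key: m, 0 = up, 0.008 = fully down.
- key_right_top (a point): Centre of the top face of the square blue key (30 x 30 mm) that belongs to the right bay (key in front of that bay's vial, same station y); moves with the key. Its cap stands 14 mm above the housing's top face in a 3 mm high black collar. Sprung: travel 8 mm straight down, about 1 N to start it and 4 N fully down; it counts as pressed past 4 mm and springs back when let go. Harmed by more than 15 N.
- key_right (a joint): The right bay's blue key: m, 0 = up, 0.008 = fully down.
- key_confirm_top (a point): Centre of the top face of the round green confirm key (30 mm across), at the station's right end, in line with the blue keys; moves with the key. Its cap stands 14 mm above the housing's top face in a 3 mm high black collar. Sprung: travel 8 mm straight down, about 1 N to start it and 4 N fully down; it counts as pressed past 4 mm and springs back when let go. Harmed by more than 15 N.
- key_confirm (a joint): The green confirm key: m, 0 = up, 0.008 = fully down.
- key_cancel_top (a point): Centre of the top face of the round red cancel key (30 mm across), at the station's right end, in line with the vials; moves with the key. Its cap stands 14 mm above the housing's top face in a 3 mm high black collar. Sprung: travel 8 mm straight down, about 1 N to start it and 4 N fully down; it counts as pressed past 4 mm and springs back when let go. Harmed by more than 15 N.
- key_cancel (a joint): The red cancel key: m, 0 = up, 0.008 = fully down. Must not be pressed.

How it is judged:
On the way, in this order (a step that is already met when the one before it is completed fails the run):
1. the blue key of the white-capped vial's bay is pressed by the fingers (past 4 mm), the green key being up (value of joint key_confirm below 0.002 m and ((horizontal distance between vial_white and bay_left below 0.02 m and value of joint key_left above 0.004 m and contact force between the fingers and station above 0.3 N) or (horizontal distance between vial_white and bay_middle below 0.02 m and value of joint key_middle above 0.004 m and contact force between the fingers and station above 0.3 N) or (horizontal distance between vial_white and bay_right below 0.02 m and value of joint key_right above 0.004 m and contact force between the fingers and station above 0.3 N))), for 0.05 s.
2. the blue keys are up again and the green key is pressed by the fingers (past 4 mm) (value of joint key_confirm above 0.004 m and contact force between the fingers and station above 0.3 N and value of joint each of key_left, key_middle, key_right below 0.002 m), for 0.05 s.
At the end, for the whole second after the job is handed in: All five keys are up again (within 1.5 mm), the three vials stand upright (within 0.1 rad) within 6 mm of where they began, the jar is upright and within 10 mm of where it began, and the emergency stop is out (value of joint each of key_left, key_middle, key_right, key_confirm, key_cancel, stop_box_mushroom below 0.0015 m and distance of each of vial_white, vial_black_a, vial_black_b from where it was at the start of the episode below 0.006 m and angle between each of vial_white, vial_black_a, vial_black_b, jar's own z axis and vertical below 0.1 rad and distance of jar from where it was at the start of the episode below 0.01 m); the robot touches nothing.
It fails at once if a blue key of a bay without the white-capped vial is pressed (3 mm) ((not (horizontal distance between vial_white and bay_left below 0.02 m) and value of joint key_left above 0.003 m) or (not (horizontal distance between vial_white and bay_middle below 0.02 m) and value of joint key_middle above 0.003 m) or (not (horizontal distance between vial_white and bay_right below 0.02 m) and value of joint key_right above 0.003 m)).
It fails at once if the red key is pressed (3 mm) (value of joint key_cancel above 0.003 m).
It fails at once if the emergency stop is struck (value of joint stop_box_mushroom above 0.0015 m).
It fails at once if a vial or the jar is lifted, tipped or shifted (distance of any of vial_white, vial_black_a, vial_black_b from where it was at the start of the episode above 0.01 m or angle between any of vial_white, vial_black_a, vial_black_b, jar's own z axis and vertical above 0.3 rad or distance of jar from where it was at the start of the episode above 0.02 m).
It fails at once if the station or a key is pushed with more than 15 N (contact force between any of the arm, the fingers and station above 15 N).
It also fails if it takes over 38 s, if anything falls off the work surface, if the arm or the gripper's body presses on something with over 40 N, if the wrist force passes 120 N, or if a joint passes its speed limit or range.

## Working session

There is one attempt and no reset: what is moved stays moved. The work goes in short steps, Python scripts to look and compute and a tool call to move; the robot and the scene stay as the last step left them, time stands still between calls to the robot, and variables do not carry over. Pictures are saved under pics/ and viewed, and the job is handed in when it is done.

Besides the shell and the picture viewer there is one more tool, called after ">>>" by a JSON object that holds its "method" and its "body". drive_tool: Moves the arm, as the interface text tells. Its arguments: {"type":"object","properties":{"deltas":{"type":"array"},"newtons":{"type":"number"}},"required":["deltas"]}

```bash
mkdir -p pics; python3 - <<'E'
from rig import monitor,cams
import cv2,numpy as np
print(monitor.state())
for n in ["scene","top"]:
    s=cams.snapshot(n); cv2.imwrite(f"pics/{n}0.png",s["pixels"][:,:,::-1]); np.savez(f"{n}0.npz",**s)
    print(n,s["intrinsics"].tolist(),s["dist_coeffs"],s["R"].tolist(),s["t"])
E
```

```text
{'time': 0.0, 'q': array([ 1.04068580e+00,  5.28403794e-02,  1.40170866e+00, -5.38466997e-05,
        1.68859855e+00, -7.02763880e-02]), 'qvel': array([ 7.94572211e-05, -9.98892132e-05, -6.50373200e-05, -1.62969511e-04,
        1.92880055e-04, -3.50244177e-04]), 'tau': array([-5.93013647e-04, -3.81663609e+01, -3.60189056e+01, -9.23304833e-05,
        6.14575329e-03, -1.74490449e-07]), 'tool_pos': array([0.232843  , 0.47024973, 0.25247862]), 'orientation': array([-0.8649745 ,  1.3937059 ,  0.86370833]), 'ft_force': array([-0.72248521, -0.34937884, -0.39797025]), 'moment': array([ 0.03805793,  0.00744291, -0.01562995]), 'width': 0.08505014086186205}
scene [[426.24380970713463, 0.0, 317.68222069725465], [0.0, 426.24380970713463, 204.471117470679], [0.0, 0.0, 1.0]] [-0.01397382  0.          0.          0.          0.        ] [[0.822333276685204, -0.5686706459557674, 0.019536593470355416], [-0.22471887958400674, -0.3561179976617849, -0.9070178591956554], [0.5227517644300059, 0.7414807267688159, -0.4206387103152829]] [-0.5067032   0.13861331  0.92903492]
top [[372.97706729775194, 0.0, 315.97231089601036], [0.0, 372.97706729775194, 199.95294548941143], [0.0, 0.0, 1.0]] [-0.00558988  0.          0.          0.          0.        ] [[-0.01932511582774923, -0.9997976847320924, -0.005579381918392455], [-0.9913654793054177, 0.01988542607782724, -0.1296111734043112], [0.12969589947173824, 0.003026455691146296, -0.9915491990951162]] [-0.1570596   0.50441219  0.9555925 ]
```

View pics/scene0.png

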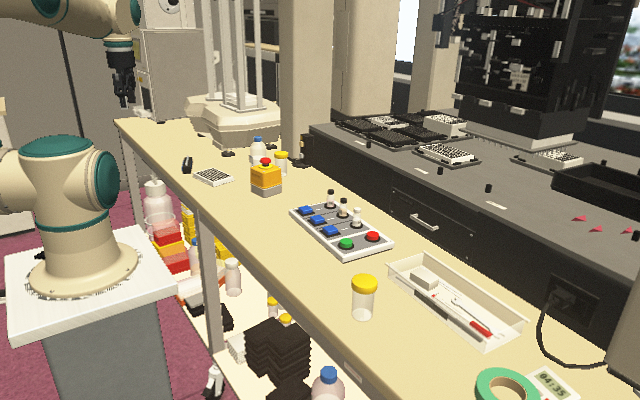

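View pics/top0.png

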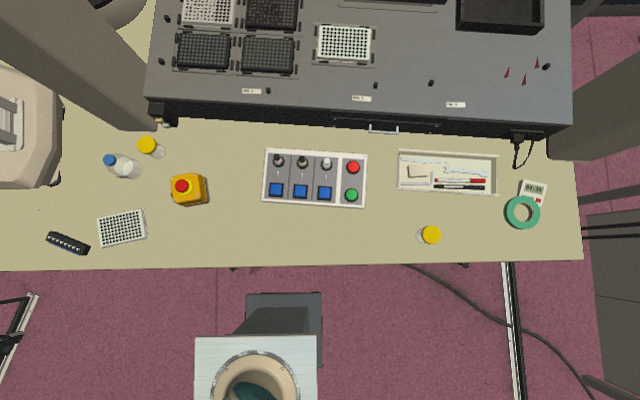

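The white cap is at top-view pixel ≈(327,163), in the right bay. Its blue key is at ≈(325,193), green is at ≈(351,195) and red at ≈(353,167). The scene view agrees: the white cap is the vial nearest the red and green keys. Next I'll measure positions.

```bash
cat > h.py <<'E'
import cv2,numpy as np
def ray(s,uv,z):
    p=cv2.undistortPoints(np.array([[uv]],float),s["intrinsics"],s["dist_coeffs"])[0,0]
    R,t=s["R"],s["t"]; c=-R.T@t; d=R.T@np.array([p[0],p[1],1.]); return c+d*(z-c[2])/d[2]
def blobs(s,roi,zs=0.036):
    x0,y0,x1,y1=roi; im=s["pixels"][y0:y1,x0:x1]; h=cv2.cvtColor(im,cv2.COLOR_RGB2HSV)
    for n,lo,hi in [("blue",(100,120,60),(130,255,255)),("green",(45,120,60),(85,255,255)),("red",(0,170,90),(6,255,255)),("red2",(174,170,90),(180,255,255))]:
        m=cv2.inRange(h,lo,hi); k,_,st,ce=cv2.connectedComponentsWithStats(m)
        for i in range(1,k):
            if st[i,4]>15:
                uv=ce[i]+[x0,y0]; print(n,st[i,4],uv.round(1),ray(s,uv,zs).round(4))
E
python3 - <<'E'
from h import *
print(0)
for n,roi in [("top",(262,145,370,212)),("scene",(285,180,400,265))]:
    s=dict(np.load(n+"0.npz")); print(n); blobs(s,roi)
s=dict(np.load("top0.npz")); print("whitecap",ray(s,(327,163),.072), "nearest z", s["z_map"][193,325])
from scipy.spatial.transform import Rotation as Ro
print(Ro.from_rotvec([-0.8649745,1.3937059,0.86370833]).as_matrix().round(3))
E
```

```text
0
top
blue 141 [275.5 189. ] [ 0.5321 -0.0603  0.036 ]
blue 140 [299.7 190.6] [ 0.5266 -0.1243  0.036 ]
blue 141 [324.3 192.4] [ 0.5204 -0.1894  0.036 ]
green 106 [351.2 194.3] [ 0.5139 -0.2603  0.036 ]
red 99 [352.9 166.3] [ 0.5893 -0.2673  0.036 ]
scene
blue 78 [305.5 209.2] [ 0.527  -0.0706  0.036 ]
blue 88 [317.3 218.9] [ 0.521  -0.1347  0.036 ]
blue 102 [330.4 229.5] [ 0.5155 -0.1987  0.036 ]
green 102 [345.5 242.7] [ 0.5071 -0.2691  0.036 ]
red 94 [372.4 235.3] [ 0.5826 -0.2761  0.036 ]
whitecap [ 0.59141162 -0.19732512  0.072     ] nearest z 0.9889266
[[-0.001 -0.896  0.444]
 [-0.001  0.444  0.896]
 [-1.     0.    -0.002]]
```

>>> {"method": "drive_tool", "body": {"deltas": [0, 0, 0, 0, -27.5, -23.3, 1, 0, 0, 0, 0, -27.5, -23.3, 1, 0, 0, 0, 0, -27.5, -23.3, 1, 0, 0, 0, 0, -27.5, -23.3, 1, 0, 0, 0, 0, -27.5, -23.3, 1, 0, 0, 0, 0, -27.5, -23.3, 1, 0, 0, 0, 0, -27.5, -23.3, 1, 0, 0, 0, 0, -27.5, -23.3, 1, 0, 0, 0, 0, -27.5, -23.3, 1, 0, 0, 0, 0, -27.5, -23.3, 1], "newtons": 20}}

```text
time: 0.93
tool_pos: [0.3761, 0.1379, 0.2531]
orientation: [-0.864, 1.392, 0.864]
ft_force: [1.0, -0.1, 0.5]
width: 0.0
```

>>> {"method": "drive_tool", "body": {"deltas": [0, 0, 0, 5, -27.5, -23.3, 1, 0, 0, 0, 10, -27.5, -23.3, 1, 0, 0, 0, 10, -27.5, -23.3, 1, 0, 0, 0, 10, -27.5, -23.3, 1, 0, 0, 0, 10, -27.5, -23.3, 1, 0, 0, 0, 10, -27.5, -23.3, 1, 0, 0, 0, 10, -27.5, -23.3, 1, 0, 0, 0, 10, -27.5, -23.3, 1, 0, 0, 0, 0, -27.5, -23.3, 1, 0, 0, 0, 0, 0, 0, 1]}}

```text
time: 1.77
tool_pos: [0.5051, -0.1627, 0.1762]
orientation: [-0.86, 1.396, 0.862]
ft_force: [0.4, 0.7, -0.5]
width: 0.0001
```

```bash
python3 - <<'E'
from rig import monitor,cams
from h import *
from scipy.spatial.transform import Rotation as Ro
for n,roi in [("wrist",(0,0,640,400)),("scene",(285,180,400,265)),("top",(262,145,370,212))]:
    s=cams.snapshot(n); cv2.imwrite(f"pics/{n}1.png",s["pixels"][:,:,::-1]); np.savez(f"{n}1.npz",**s); print(n); blobs(s,roi)
st=monitor.state(); print(st["time"],st["tool_pos"],st["ft_force"],st["width"],Ro.from_rotvec(st["orientation"]).as_matrix().round(3))
E
```

```text
wrist
blue 1375 [444.4 171.6] [ 0.5318 -0.0599  0.036 ]
blue 1240 [371.4 198.8] [ 0.5261 -0.1237  0.036 ]
blue 1153 [300.9 224.8] [ 0.5201 -0.188   0.036 ]
green 867 [226.9 252.3] [ 0.5136 -0.2588  0.036 ]
scene
blue 77 [305.6 209.2] [ 0.5273 -0.0705  0.036 ]
blue 88 [317.3 218.9] [ 0.521  -0.1347  0.036 ]
blue 102 [330.4 229.5] [ 0.5155 -0.1988  0.036 ]
green 101 [345.6 242.7] [ 0.5073 -0.2691  0.036 ]
red 94 [372.3 235.3] [ 0.5825 -0.276   0.036 ]
top
blue 67 [278.5 190.1] [ 0.5291 -0.0682  0.036 ]
blue 19 [295.6 194.2] [ 0.5173 -0.1133  0.036 ]
green 105 [351.2 194.3] [ 0.514  -0.2603  0.036 ]
red 27 [356.4 166.7] [ 0.5882 -0.2766  0.036 ]
1.9167 [ 0.50448793 -0.15800546  0.17774659] [-0.75270589 -0.81989564 -0.01806413] 0.00010828890456555192 [[-0.001 -0.896  0.444]
 [ 0.001  0.444  0.896]
 [-1.     0.001  0.   ]]
```

View pics/wrist1.png

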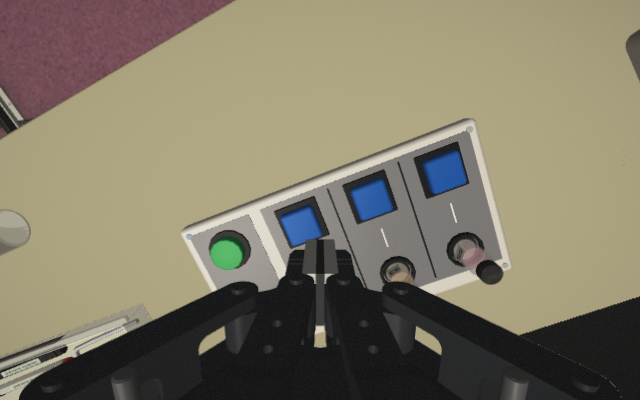

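View pics/scene1.png

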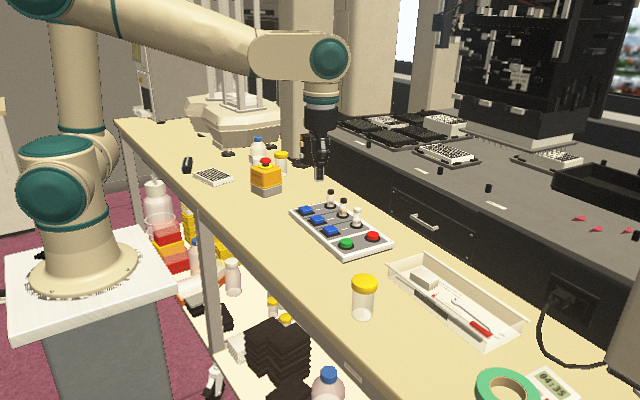

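The wrist and top views agree within 2 mm: the right blue key is at (0.520,-0.189) and green at (0.514,-0.2595). The scene view is off by about 1 cm because it also sees the key sides. In the wrist view, the right key at (301,225) sits beside green at (227,252).

>>> {"method": "drive_tool", "body": {"deltas": [0, 0, 0, 0, -14, -10, 1, 0, 0, 0, 0, -13.4, -10.4, 1, 0, 0, 0, 25, 0, 0, 1, 0, 0, 0, 25, 0, 0, 1, 0, 0, 0, 25, 0, 0, 1, 0, 0, 0, 20, 0, 0, 1, 0, 0, 0, 0, 0, 0, 1, 0, 0, 0, 0, 0, 0, 1, 0, 0, 0, 0, 0, 0, 1]}}

```text
time: 2.67
tool_pos: [0.521, -0.1881, 0.0853]
orientation: [-0.866, 1.39, 0.863]
ft_force: [0.4, 0.5, 0.9]
width: -0.0003
```

```bash
python3 - <<'E'
from rig import monitor,cams
from h import *
for n in ["wrist","scene"]:
    s=cams.snapshot(n); p=s["pixels"][:,:,::-1]
    if n=="scene": p=cv2.resize(p[170:280,270:420],None,fx=5,fy=5,interpolation=cv2.INTER_CUBIC)
    cv2.imwrite(f"pics/{n}2.png",p)
st=monitor.state(); print(st["time"],st["tool_pos"],st["ft_force"],st["width"])
E
```

```text
2.7667 [ 0.52127781 -0.18856963  0.08556055] [-0.61211976  0.16506729  0.4513767 ] 0.00015215013219142747
```

View pics/wrist2.png

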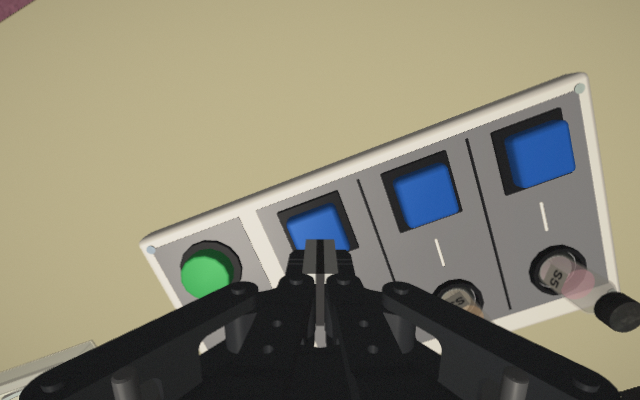

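View pics/scene2.png

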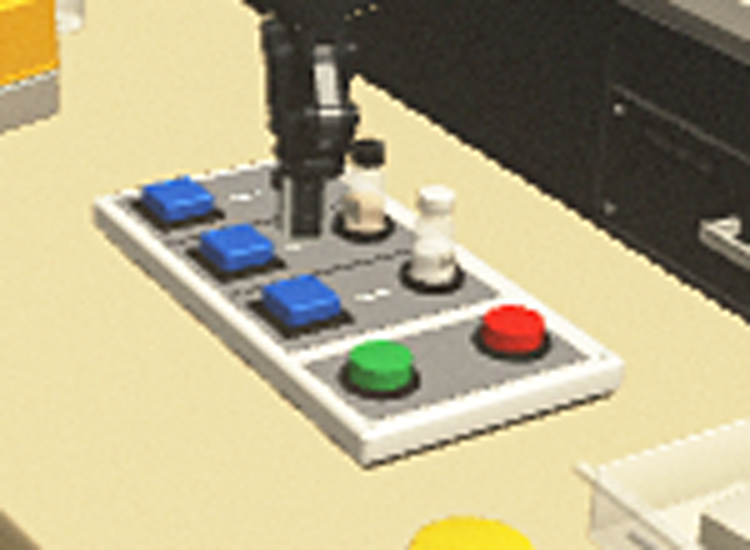

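```bash
python3 - <<'E'
from rig import cams
from h import *
for n in ["scene","wrist"]:
    s=cams.snapshot(n)
    P=np.array([[.5213,-.1886,.0636],[.5213,-.1886,.036],[.520,-.1885,.036],[.514,-.2595,.036]])
    print(n,cv2.projectPoints(P,cv2.Rodrigues(s["R"])[0],s["t"],s["intrinsics"],s["dist_coeffs"])[0][:,0].round(1).tolist())
    if n=="wrist": blobs(s,(0,0,640,400))
E
```

```text
scene [[330.2, 217.2], [329.9, 227.3], [329.4, 227.4], [345.3, 240.1]]
wrist [[318.6, 256.1], [318.7, 235.6], [317.9, 233.6], [206.3, 274.6]]
blue 3552 [540.8 152.5] [ 0.5314 -0.0609  0.036 ]
blue 2980 [426.5 194.1] [ 0.5257 -0.1243  0.036 ]
blue 1923 [318.8 226.6] [ 0.5164 -0.1862  0.036 ]
green 1877 [207.  271.8] [ 0.5126 -0.2582  0.036 ]
```

>>> {"method": "drive_tool", "body": {"deltas": [0, 0, 0, 10, 0, 0, 1, 0, 0, 0, 10, 0, 0, 1, 0, 0, 0, 4, 0, 0, 1, 0, 0, 0, 0, 0, 0, 1, 0, 0, 0, 0, 0, 0, 1]}}

```text
time: 3.28
tool_pos: [0.5199, -0.1884, 0.0586]
orientation: [-0.863, 1.393, 0.865]
ft_force: [-0.4, 0.5, 0.1]
width: -0.0003
```

>>> {"method": "drive_tool", "body": {"deltas": [0, 0, 0, 2, 0, 0, 1, 0, 0, 0, 2, 0, 0, 1, 0, 0, 0, 0, 0, 0, 1, 0, 0, 0, 0, 0, 0, 1]}}

```text
time: 3.62
tool_pos: [0.5204, -0.1886, 0.0556]
orientation: [-0.865, 1.392, 0.864]
ft_force: [-0.0, -0.1, 2.4]
width: 0.0001
```

>>> {"method": "drive_tool", "body": {"deltas": [0, 0, 0, 2, 0, 0, 1, 0, 0, 0, 1.5, 0, 0, 1, 0, 0, 0, 0, 0, 0, 1, 0, 0, 0, 0, 0, 0, 1]}}

```text
time: 3.95
tool_pos: [0.5205, -0.1887, 0.0521]
orientation: [-0.865, 1.392, 0.864]
ft_force: [1.4, -0.2, 2.9]
width: -0.0003
```

```bash
cat > m.py <<'E'
from rig import monitor,cams
from h import *
import sys
F=[];Z=[]
for i in range(8):
    s=cams.snapshot("scene"); st=monitor.state(); F.append(st["ft_force"]);Z.append(st["tool_pos"])
cv2.imwrite(sys.argv[1],cv2.resize(s["pixels"][170:280,270:420,::-1],None,fx=5,fy=5,interpolation=cv2.INTER_CUBIC))
print(st["time"],np.mean(F,0).round(2),np.mean(Z,0).round(4))
E
python3 m.py pics/p1.png
```

```text
4.35 [ 1.62 -0.68  3.21] [ 0.5205 -0.1886  0.0521]
```

View pics/p1.png

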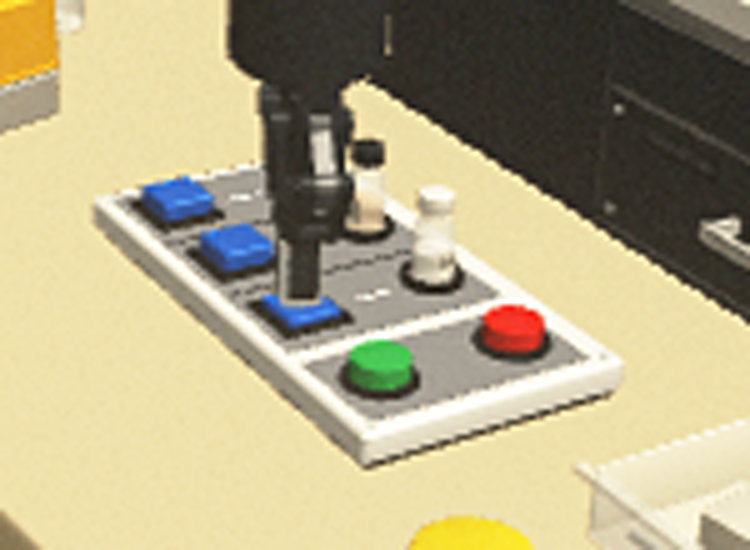

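The key is visibly down by about 6 mm. The mean force is 3.2 N, which fits that depth, so this is well past 4 mm. Next I release it and move over to green.

>>> {"method": "drive_tool", "body": {"deltas": [0, 0, 0, 0.5, 0, 0, 1, 0, 0, 0, 0, 0, 0, 1, 0, 0, 0, -10, 0, 0, 1, 0, 0, 0, -20.5, 0, 0, 1, 0, 0, 0, 0, 0, 0, 1, 0, 0, 0, 0, -8.2, -22.2, 1, 0, 0, 0, 0, -8.2, -22.2, 1, 0, 0, 0, 0, -8.3, -22.3, 1, 0, 0, 0, 0, 0, 0, 1, 0, 0, 0, 0, 0, 0, 1]}}

```text
time: 5.18
tool_pos: [0.512, -0.2597, 0.081]
orientation: [-0.861, 1.394, 0.864]
ft_force: [-0.5, 0.1, 0.6]
width: -0.0
```

```bash
python3 m.py pics/p2.png; python3 - <<'E'
from rig import cams
from h import *
s=cams.snapshot("wrist"); cv2.imwrite("pics/w3.png",s["pixels"][:,:,::-1]); blobs(s,(0,0,640,400))
E
```

```text
5.5833 [-0.01 -0.21  0.22] [ 0.5127 -0.2585  0.0815]
blue 3725 [555.5 153.2] [ 0.5254 -0.1259  0.036 ]
blue 3114 [438.9 195.4] [ 0.5197 -0.1892  0.036 ]
green 1253 [316.8 230.8] [ 0.5087 -0.2577  0.036 ]
```

View pics/p2.png

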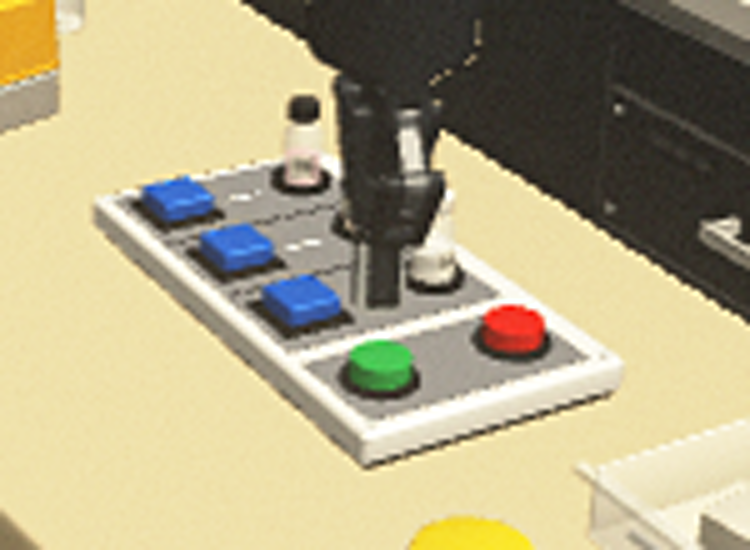

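View pics/w3.png

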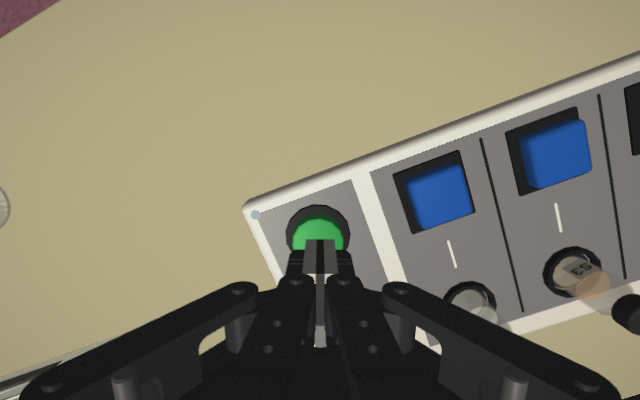

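The right key is back up, and the fingertips are over green in both views: scene crop (380,300) above (380,360), wrist (318,235). Now I press green the same way.

>>> {"method": "drive_tool", "body": {"deltas": [0, 0, 0, 10, 0, 0, 1, 0, 0, 0, 10, 0, 0, 1, 0, 0, 0, 3, 0, 0, 1, 0, 0, 0, 2, 0, 0, 1, 0, 0, 0, 2, 0, 0, 1, 0, 0, 0, 0, 0, 0, 1, 0, 0, 0, 0, 0, 0, 1]}}

```text
time: 6.22
tool_pos: [0.5128, -0.2593, 0.055]
orientation: [-0.864, 1.392, 0.864]
ft_force: [-1.0, 0.8, 1.5]
width: 0.0001
```

>>> {"method": "drive_tool", "body": {"deltas": [0, 0, 0, 2, 0, 0, 1, 0, 0, 0, 1, 0, 0, 1, 0, 0, 0, 0, 0, 0, 1, 0, 0, 0, 0, 0, 0, 1]}}

```text
time: 6.55
tool_pos: [0.5131, -0.2595, 0.0522]
orientation: [-0.865, 1.392, 0.863]
ft_force: [-0.1, -0.6, 3.1]
width: 0.0002
```

```bash
python3 m.py pics/p3.png
```

```text
6.95 [ 1.08 -0.46  2.72] [ 0.5131 -0.2594  0.0521]
```

View pics/p3.png

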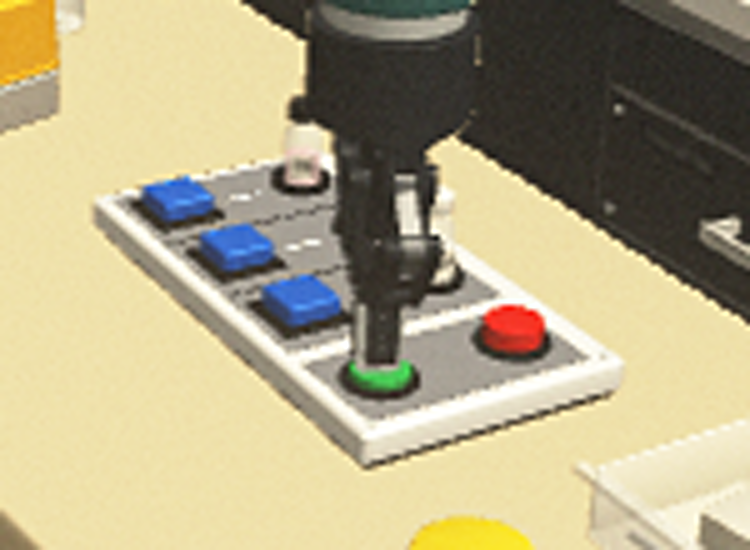

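Green is clearly down, by about 5–6 mm. I'll add 0.8 mm for margin, then release and withdraw upward.

>>> {"method": "drive_tool", "body": {"deltas": [0, 0, 0, 0.8, 0, 0, 1, 0, 0, 0, 0, 0, 0, 1, 0, 0, 0, 0, 0, 0, 1, 0, 0, 0, -10, 0, 0, 1, 0, 0, 0, -30, 0, 0, 1, 0, 0, 0, -40, 0, 0, 1, 0, 0, 0, -40, 0, 0, 1, 0, 0, 0, -30, 0, 0, 1, 0, 0, 0, 0, 0, 0, 1, 0, 0, 0, 0, 0, 0, 1]}}

```text
time: 7.78
tool_pos: [0.513, -0.2593, 0.2031]
orientation: [-0.866, 1.391, 0.862]
ft_force: [-0.9, -0.6, -0.9]
width: 0.0003
```

```bash
python3 m.py pics/p4.png; python3 - <<'E'
from rig import cams
from h import *
s=cams.snapshot("scene"); cv2.imwrite("pics/s5.png",s["pixels"][:,:,::-1]); blobs(s,(285,180,400,265))
E
```

```text
8.1833 [-0.13 -0.16 -0.13] [ 0.5122 -0.2589  0.1995]
blue 78 [305.5 209.2] [ 0.527  -0.0704  0.036 ]
blue 85 [317.3 218.9] [ 0.5212 -0.1346  0.036 ]
blue 98 [330.5 229.5] [ 0.5158 -0.1987  0.036 ]
green 100 [345.6 242.6] [ 0.5075 -0.269   0.036 ]
red 93 [372.4 235.3] [ 0.5827 -0.2759  0.036 ]
```

View pics/p4.png

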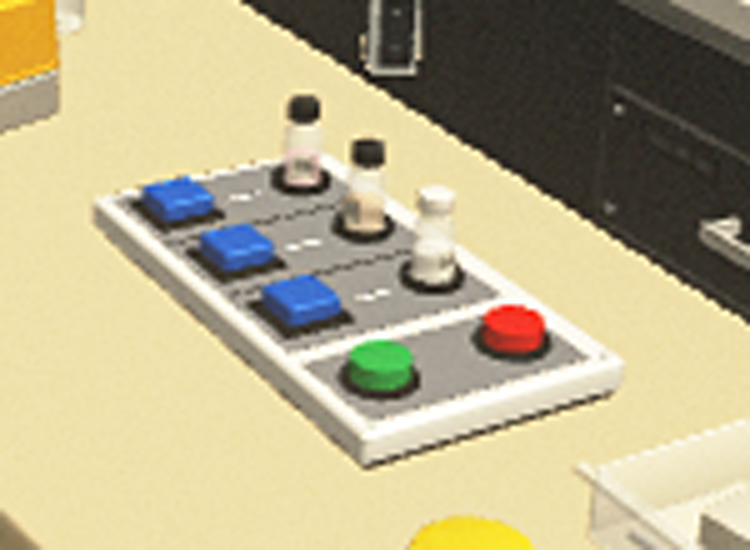

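View pics/s5.png

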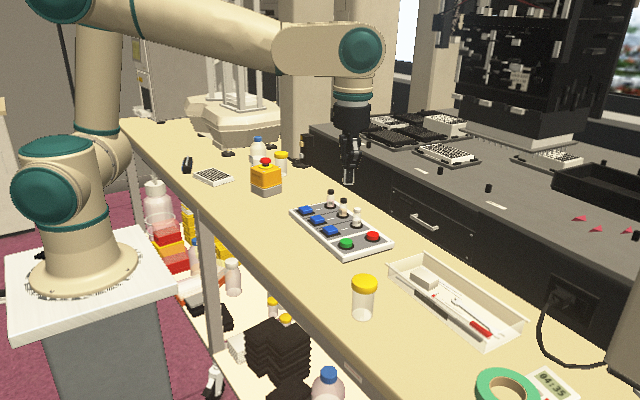

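All keys are up at the same pixels as at the start, and the vials, jar and stop box look unmoved. The arm is clear, about 14 cm above the keys.

```bash
python3 -c "
from rig import workorder; print(workorder.sign_off())"
```

```text
the job is handed in; nothing more can be done
None
```

I booked out the white-capped vial and handed the job in at about 8 s; sign-off gives no verdict, so I can't confirm that it passed.

- **Blue key:** the vial stands in the right bay, so I pressed the right blue key. It went down about 6 mm at about 3.2 N, and I then added 0.5 mm before letting it spring back.
- **Green key:** I pressed it about 6 mm by height, at about 2.7 N before a final 0.8 mm, then withdrew about 14 cm above the keys.
- **Last checks:** the final scene picture showed all five keys up at their starting pixels. The vials were upright in their nests, and the jar and emergency stop looked unchanged. The wrist force was about zero.
- **Disagreements:** key positions from the scene camera were about 1 cm off those from the top and wrist cameras, probably because it also sees the key sides, so I used the other two. For the green key, 2.7 N suggests about 4.6 mm rather than 6 mm, but the force readings are noisy by about 1 N. That is why I added the last 0.8 mm.

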